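Spread the snap ring over the trap's axle stub and hold it at the groove

ROBOT

A 6-joint arm with a two-finger parallel gripper is mounted at the origin on the work surface. World frame = base frame: x ahead of the robot, y to its left, z up, the work surface at z = 0. Lengths are in m, angles in rad, forces in N, time in s.
With the tool pointing down it reaches from about 0.4 to 0.825 m from the base axis. Payload 7 kg.
Tool frame: the origin (TCP) lies on the centre line of the jaws, within the pads' length; the fingertips stand 19 mm ahead of it and the grasp point (between the pads) is the TCP; z points along the fingers, y is the line along which they close (so a half turn about z gives the same grasp; the last joint's range is limited). The gripper opens to 88 mm and grips with 3 to 60 N. Pads are 19 mm wide; open, the fingers measure 130 mm over their backs; the gripper's body (78 mm by 193 mm) begins 47 mm behind the grasp point.
Start: joints at [-0.836, 0.359, 0.012, 0, -1.224, -0.288], TCP at [0.292, -0.609, 0.246] pointing down, gripper open.
Joint ranges: [-3.07, 3.07], [-1.43, 2.12], [-1.02, 1.25], [-3.03, 1.67], [-3.05, -0], [-3.03, 3.03]. Speed limits (rad/s): [2.39, 2.39, 3.01, 3.14, 3.14, 3.14].

INTERFACE

Orientations are given as a unit quaternion [x, y, z, w].
In Python, from bench import sensors, read_camera, job_done gives the robot as it stands.
- The arm moves only by the tool apply_moves, never from a script. Its argument "deltas" is a list of rows, each a list of 7 numbers: the shift along the tool's x, y, z in m, then the turn, a rotation vector about the tool's x, y, z in degrees, then the finger opening in m, from 0 to 0.0876. In form: [[tx, ty, tz, ax, ay, az, hand], ...]. A call has 1 to 10 rows; each row is the pose to reach, as a shift and turn from the pose commanded when the call began, along the tool's axes at that moment; what a row does not reach only later rows make up. A row lasts 1/8 s, in which the tool goes at most 62.5 mm and 10.7 degrees, less where a joint would pass 70% of its speed; a pose out of reach is approached as far as the arm can. A call with a gripper value outside its range is refused whole. The fingers move at their own pace and stop on an object; "squeeze" is the grip in N (left out, the last holds). Time passes only in rows, so rows that repeat a pose let the fingers close. It gives the time, the measured TCP pose, the force, the opening and the grip force at its end, in the units of the state.
- sensors.state(): the state, without advancing time (a new reading comes with each control period).
- read_camera(name): name is "scene" or "side" or "wrist"; returns a dict with "color" (420x560x3 uint8, red, green, blue), "intrinsics" (3x3 intrinsics, pixels), "R" (3x3) and "t" (3): a world point X has camera coordinates R X + t. Camera axes: x right, y down, z forward; pixel columns grow to the right and rows downward; lengths in m; the calibration is good to about 2 mm. A picture is of the moment at which its call begins. There is no depth.
- job_done(): hands the job in; it is judged then, once.
The state is a dict: "time_s": time; "joint_positions": joint angles; "dq": joint speeds; "effort": joint torques, N m; "ee_pos": TCP position; "orientation": TCP orientation; "wrist_force": force on the tool from outside, world axes, zero at the start; "ft_torque": the same for the moment, N m; "opening": opening from 0.0 (shut) to 1.0 (fully open); "grasp_force": force on a finger pad.
Only numpy, scipy, OpenCV 4.12 (cv2) and the standard library are available. Lean on these libraries where they do the work, as an engineer would, in place of code of your own. Each camera call takes 0.05 s, during which the arm holds its last target. There are 200 camera calls.

TASK

Take the snap-ring pliers, which carry the ring on their tips, out of the holster, squeeze their handles all the way so that the ring is fully spread, and slide the ring level down over the upright axle stub of the trap until it lies at the groove, on or just above the washer, without bearing down hard. Finish while still holding the pliers there, handles fully squeezed and ring spread round the stub, so that the fitter can check the fit before it is let snap in. Leave the canister, float ball, pipe cap and gland nut where they are.

Things in the scene. Friction and masses are not known exactly. Their poses are not given: they have to be found in the camera images.
- pliers: Steel snap-ring pliers, upright in the holster, handles up, ring on the tips below; 152 mm tall, about 0.3 kg. Origin: level with the ring's underside, straight below the middle between the handles; z up, y from handle to handle, x level from the handles towards the ring's centre. Jaws within x +-4 mm; a clip on the back (x -23.5 to -9.5, y +-15 mm, from 12 mm up) sits in the holster's pocket.
- ring_center (a point): Centre of the spread ring's bore, fixed in the pliers: x = 29 mm, 1.5 mm above the pliers' origin; axes as the pliers. The dark steel C-shaped ring is 3 mm thick, 4.5 mm broad, open towards the handles and stays on the tips. Bore 36 mm released, passes 43 mm spread. Tip bars 3.5 to 8.5 mm up run forward to x = 28 mm, at y = +-18 mm released, +-26 mm spread.
- handle_grip (a point): Middle between the handles at gripping height, 130 mm above the pliers' origin; axes as the pliers. Two rubber handles, 14 mm wide along x, 77 to 152 mm up; grip from above closing along y. Here 55 mm over their outer faces released (splayed), 33 mm fully squeezed, then upright and parallel against a stop. Full squeeze needs about 8 N a finger; grip with 25 N or more.
- grip_left (a joint): Squeeze of the handles (rad, each; both move alike, the middle stays put): 0 released, ring too small for the stub; 0.155 at the stop, ring fully spread. A spring returns it to 0 when let go.
- holster: Fixed grey plastic holster, now left, now right of the robot: base plate 125 x 100 mm, 20 mm thick, on which the ring rests, and a pocket up to 65 mm above the table that takes the pliers' clip. Origin at the table below the pliers' origin, same axes. The pliers come out straight upwards after 45 mm of lift.
- trap: Fixed blue cast steam trap, 164 x 100 mm, with an upright bright steel axle stub, 38 mm diameter, in its middle. Origin at the table on the stub's axis, z up. Boss of 64 mm diameter up to 89 mm; brass washer of 56 mm diameter with its face at 95 mm; right on it the groove (6 mm wide, 35 mm diameter); stub top at 123 mm, the last 5 mm tapering to 31 mm. Nothing else is above the washer.
- groove (a point): On the stub's axis at mid height of the groove, 98 mm above the table, 3 mm above the washer's face.
- stub_top (a point): Centre of the stub's top end, 123 mm above the table.
- canister: Brass screw-top canister, 68 mm diameter, 102 mm high, origin under its centre. Leave alone.
- float_ball: Chrome float ball of 64 mm on a 120 mm flat-ended arm, lying on the table; origin at the table under the ball. Leave alone.
- pipe_cap: Iron pipe cap, 56 mm diameter, 45 mm high, origin under its centre. Leave alone.
- gland_nut: Bronze hexagon gland nut, 46 mm over corners, 30 mm high, origin under its centre. Leave alone.
Not all that is in view belongs to the job. Leave any blue or turquoise look-alike of the pliers alone.

How it is judged:
By the outcome, as a careful person would: the job done as asked, in the order asked, and still so for the second after the job is handed in, while the arm keeps its last pose, push and grip.
It also fails if it takes over 35 s, if anything falls off the work surface, if the arm or the gripper's body presses on something with over 40 N, if the wrist force passes 120 N, or if a joint passes its speed limit or range.

## Working session

There is one attempt and no reset: what is moved stays moved. The work goes in short steps, Python scripts to look and compute and a tool call to move; the robot and the scene stay as the last step left them, time stands still between calls to the robot, and variables do not carry over. Pictures are saved under pics/ and viewed, at most 10 in all, crops included, and the job is handed in when it is done.

Besides the shell and the picture viewer there is one more tool, called after "Request:" as name(argument=value, ...) on one line, values as JSON. apply_moves: Moves the arm, as the interface text tells. Its arguments: {"type":"object","properties":{"deltas":{"type":"array","items":{"type":"array","items":{"type":"number"}}},"squeeze":{"type":"number"}},"required":["deltas"]}

```bash
mkdir -p pics
cat > h.py <<'E'
import numpy as np, cv2
from bench import sensors, read_camera, job_done
def snap(n,f):
    c=read_camera(n); cv2.imwrite(f'pics/{f}.png',c['color'][:,:,::-1]); np.savez(f'pics/{f}.npz',**{k:np.array(c[k]) for k in c}); return c
def load(f): return dict(np.load(f'pics/{f}.npz'))
def ray(c,p):
    d=np.linalg.inv(c['intrinsics'])@np.array([p[0],p[1],1.]); R=c['R']
    return -R.T@c['t'], R.T@d/np.linalg.norm(d)
def plane(c,p,z):
    o,d=ray(c,p); return o+d*(z-o[2])/d[2]
def tri(*cp):
    A=np.zeros((3,3));b=np.zeros(3)
    for c,p in cp:
        o,d=ray(c,p);P=np.eye(3)-np.outer(d,d);A+=P;b+=P@o
    x=np.linalg.solve(A,b); return x,[np.linalg.norm(np.cross(x-ray(c,p)[0],ray(c,p)[1])) for c,p in cp]
def proj(c,X):
    q=c['intrinsics']@(c['R']@np.array(X)+c['t']); return q[:2]/q[2]
E
python3 - <<'E'
from h import *
a=snap('scene','s0');b=snap('side','d0');w=snap('wrist','w0')
for c in(a,b,w): print(ray(c,(280,210)))
im=np.hstack([cv2.resize(x['color'][:,:,::-1],(400,300)) for x in(b,w)]);cv2.imwrite('pics/bw.png',im)
print(sensors.state())
E
```

```text
(array([ 1.00307696, -0.58314279,  0.74300628]), array([-0.4398017 ,  0.6261702 , -0.64380537]))
(array([0.03870892, 0.60166083, 0.67544492]), array([ 0.58018988, -0.56626621, -0.58542487]))
(array([ 0.21629508, -0.64502965,  0.38314857]), array([ 0.28344716,  0.11330273, -0.95227107]))
{'time_s': 0.15, 'joint_positions': array([-8.35936496e-01,  3.59238174e-01,  1.12571456e-02, -2.44682751e-04,
       -1.22409614e+00, -2.88125609e-01]), 'dq': array([ 0.00016143, -0.00234986,  0.00297196,  0.00076058, -0.00079026,
       -0.00061595]), 'effort': array([-2.14299311e-03, -5.83274102e+01,  2.93290222e+01,  7.00135902e+00,
        8.70489806e-03, -1.45042641e-04]), 'ee_pos': array([ 0.29145316, -0.60844732,  0.24482415]), 'orientation': array([-2.21473678e-01,  9.75166133e-01,  6.14765601e-04, -2.13161321e-04]), 'wrist_force': array([-0.01939521,  0.15630425, -0.10159578]), 'ft_torque': array([ 0.03880308, -0.0701345 ,  0.03323953]), 'grasp_force': 0.0, 'opening': 1.0008609381690534}
```

View pics/s0.png

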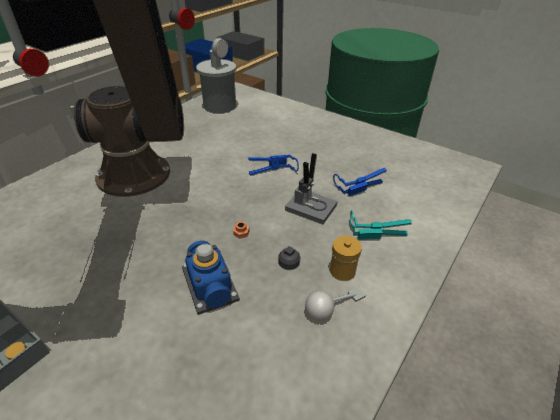

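View pics/d0.png

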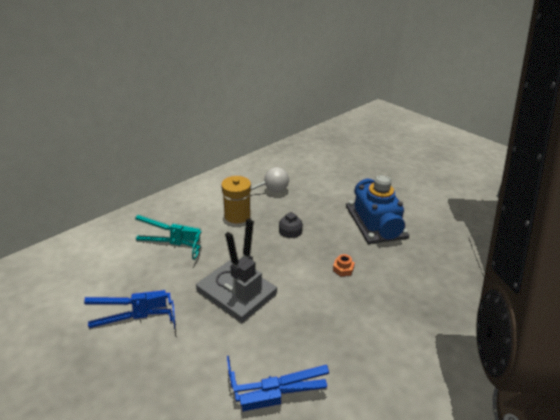

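Scene: the pliers with black handles stand in the grey holster at about (308,183). Blue look-alikes lie at (275,163) and (360,181), and a turquoise one at (380,228). The trap stub is at (205,252), the canister at (345,258), the ball at (320,306), the cap at (289,258) and the nut at (241,229). Side view: the pliers are at (241,265), with look-alikes at (180,235), (148,304) and (270,387), and the stub at (383,183). Only the black-handled pair stands upright in the holster with the ring below, so that is the one meant. I'll confirm it in an enlarged crop.

Run:
```python
from h import *
def cr(f,x,y,w=80,h=60):
    return cv2.resize(load(f)['color'][y:y+h,x:x+w,::-1],(400,300),interpolation=cv2.INTER_CUBIC)
# 5x crops; side pliers 107x80 region = 3.75x
im=np.vstack([np.hstack([cr('s0',260,145,106,80),cr('d0',185,215,142,106)]),np.hstack([cr('s0',165,230),cr('d0',340,160)])])
cv2.imwrite('pics/crop1.png',im)
```

```text
(no output)
```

View pics/crop1.png

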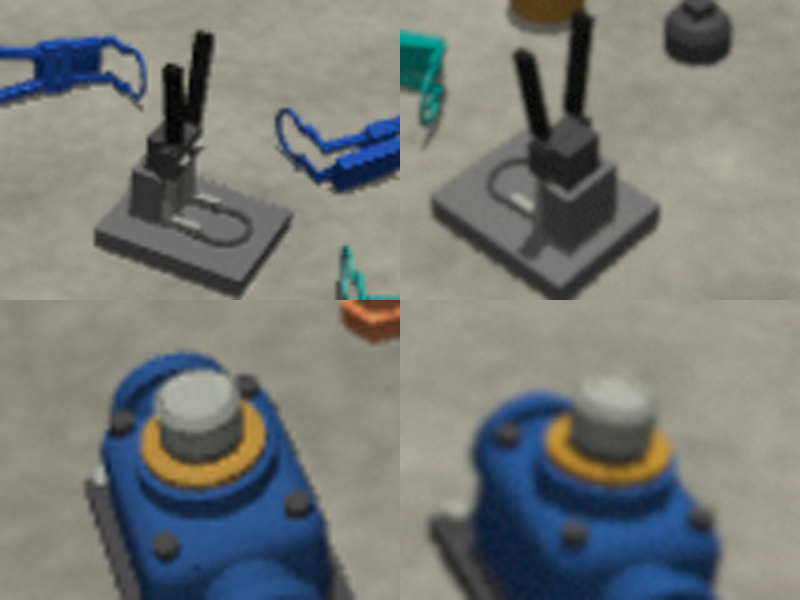

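The crop confirms it: black-handled pliers in the grey holster, with the dark ring on the base plate. The stub stands in the washer on the blue trap.

Run:
```python
from h import *
a=load('s0');b=load('d0')
S=lambda x,y:(260+x/3.774,145+y/3.774); D=lambda x,y:(185+x/2.817,215+y/2.817)
S2=lambda x,y:(165+x/5,230+y/5); D2=lambda x,y:(340+x/5,160+y/5)
h=[S(173,68),S(204,37)]; k=[D(121,52),D(182,16)]
for i in(0,1):
  for j in(0,1): print('h',i,j,*[np.round(v,4) for v in tri((a,h[i]),(b,k[j]))])
for p in[(95,232),(238,283),(293,213)]: print('plateS',plane(a,S(*p),.02).round(4))
for p in[(33,203),(160,285),(258,210)]: print('plateD',plane(b,D(*p),.02).round(4))
for p in[(245,228),(213,244),(222,207)]: print('ring S',plane(a,S(*p),.023).round(4))
print('stubtop',tri((a,S2(198,92)),(b,D2(216,88))))
print('washer',plane(a,S2(204,143),.095),plane(b,D2(211,152),.095))
for n,c,(x,y) in(('s',a,(165,230)),('d',b,(340,160))):
  hsv=cv2.cvtColor(c['color'],cv2.COLOR_RGB2HSV)
  m=cv2.inRange(hsv,(12,120,90),(32,255,255)); m2=np.zeros_like(m); m2[y:y+60,x:x+80]=m[y:y+60,x:x+80]
  cs=max(cv2.findContours(m2,0,1)[0],key=cv2.contourArea)
  e=cv2.fitEllipse(cv2.convexHull(cs)); print(n,e,plane(c,e[0],.095).round(4))
```

```text
h 0 0 [0.5495 0.2081 0.1549] [0.0149 0.0149]
h 0 1 [0.5529 0.1744 0.1693] [0.0002 0.0002]
h 1 0 [0.5492 0.2244 0.1688] [0.0011 0.0011]
h 1 1 [0.5524 0.1909 0.1828] [0.0132 0.0132]
plateS [0.512 0.142 0.02 ]
plateS [0.6317 0.1564 0.02  ]
plateS [0.6238 0.2538 0.02  ]
plateD [0.6112 0.2611 0.02  ]
plateD [0.4969 0.2436 0.02  ]
plateD [0.5033 0.1518 0.02  ]
ring S [0.6046 0.2119 0.023 ]
ring S [0.5947 0.1807 0.023 ]
ring S [0.5767 0.2236 0.023 ]
stubtop (array([ 0.52242173, -0.1867076 ,  0.12373972]), [np.float64(0.0005197305799637441), np.float64(0.0005197305799637193)])
washer [ 0.5251224 -0.1895452  0.095    ] [ 0.515912   -0.18217956  0.095     ]
s ((205.10353088378906, 257.8357849121094), (17.116540908813477, 24.42471694946289), 80.91490936279297) [ 0.5222 -0.1888  0.095 ]
d ((381.177734375, 188.9090118408203), (14.122726440429688, 23.971216201782227), 98.17414093017578) [ 0.5212 -0.1854  0.095 ]
```

Request:
apply_moves(deltas=[[-0.036, 0.038, -0.02, 0, 0, -10, 0.0876], [-0.073, 0.077, -0.04, 0, 0, -20, 0.0876], [-0.109, 0.115, -0.055, 0, 0, -30, 0.0876], [-0.146, 0.154, -0.055, 0, 0, -40, 0.0876], [-0.182, 0.193, -0.055, 0, 0, -50, 0.0876], [-0.218, 0.231, -0.055, 0, 0, -60, 0.0876], [-0.255, 0.27, -0.055, 0, 0, -70, 0.0876], [-0.291, 0.308, -0.055, 0, 0, -80, 0.0876], [-0.327, 0.346, -0.055, 0, 0, -90, 0.0876], [-0.364, 0.385, -0.055, 0, 0, -100, 0.0876]])

```text
time_s: 1.4
ee_pos: [0.4536, -0.1026, 0.3007]
orientation: [0.891, -0.455, 0.0, -0.0]
wrist_force: [0.7, -0.9, -0.3]
opening: 0.998
grasp_force: 0.0
```

```bash
cat >> h.py <<'E'
from scipy.spatial.transform import Rotation as Ro
def todo(target,yaw):
    """rows numbers to reach TCP target with tool x at yaw (deg), pointing down"""
    s=sensors.state(); R=Ro.from_quat(s['orientation'])
    y=np.radians(yaw); X=[np.cos(y),np.sin(y),0]; Z=[0,0,-1]
    T=Ro.from_matrix(np.c_[X,np.cross(Z,X),Z])
    print('shift',R.inv().apply(np.array(target)-s['ee_pos']).round(4),'turn',(R.inv()*T).as_rotvec(degrees=True).round(2))
    print('now',s['ee_pos'].round(4),'t',round(s['time_s'],2),'F',s['wrist_force'].round(1),'grip',s['grasp_force'],round(s['opening']*.0876,4),'q',s['joint_positions'].round(2))
E
python3 -c "
from h import *
todo([.551,.199,.30],7.5)"
```

```text
shift [-0.187  -0.2558  0.0008] turn [-2.000e-02 -2.000e-02 -6.157e+01]
now [ 0.4536 -0.1026  0.3007] t 1.4 F [ 0.7 -0.9 -0.3] grip 0.0 0.0875 q [ 0.2  -0.03 -0.34 -0.   -1.26  0.42]
```

Request:
apply_moves(deltas=[[-0.031, -0.043, 0, 0, 0, -10, 0.0876], [-0.062, -0.085, 0, 0, 0, -20, 0.0876], [-0.093, -0.128, 0, 0, 0, -30, 0.0876], [-0.124, -0.17, 0, 0, 0, -40, 0.0876], [-0.155, -0.213, 0, 0, 0, -50, 0.0876], [-0.187, -0.256, 0, 0, 0, -60, 0.0876], [-0.187, -0.256, 0, 0, 0, -61.6, 0.0876], [-0.187, -0.256, 0, 0, 0, -61.6, 0.0876], [-0.187, -0.256, 0, 0, 0, -61.6, 0.0876]])

```text
time_s: 2.52
ee_pos: [0.5526, 0.1959, 0.3008]
orientation: [0.998, 0.062, 0.0, -0.0]
wrist_force: [0.5, 0.2, 0.1]
opening: 1.001
grasp_force: 0.0
```

```bash
python3 -c "
from h import *
todo([.551,.199,.30],7.5); w=snap('wrist','w1'); print(ray(w,(280,210)))
cv2.imwrite('pics/w1b.png',cv2.resize(w['color'][:,:,::-1],(800,600),interpolation=2))
for n,p in dict(hm=(.551,.199,.172),ring=(.58,.203,.023),h1=(.5529,.1744,.169),h2=(.5492,.2244,.169)).items(): print(n,proj(w,p)*800/560)"
```

```text
shift [-0.0012 -0.0033  0.0008] turn [-0.01 -0.01 -0.41]
now [0.5526 0.1959 0.3008] t 2.52 F [0.5 0.2 0.1] grip 0.0 0.0877 q [ 0.67  0.18 -0.1  -0.   -1.29  1.02]
(array([0.6373075 , 0.20633824, 0.43921024]), array([-0.30367182, -0.01560631, -0.95264887]))
hm [405.1604853  302.59917586]
ring [406.60495045 210.58013705]
h1 [449.98997033 302.88176181]
h2 [358.9111001  298.60708542]
```

View pics/w1b.png

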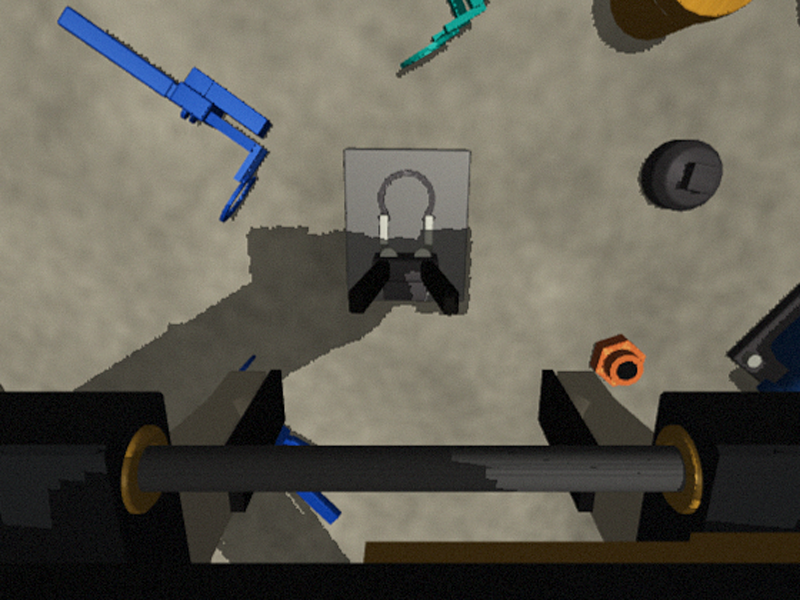

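Wrist view (800x600 scale): pliers straight ahead, ring at (406,195), tip bars at x 384 and 428, handle tops at about (358,300) and (451,301), upper plate corners at (344,149) and (470,149). All of this matches the two-view estimate.

```bash
python3 -c "
from h import *
w=load('w1'); k=.7
P=lambda x,y,z:plane(w,(x*k,y*k),z)
a,b=P(344,149,.02),P(470,149,.02); d=a-b; print('yaw',np.degrees(np.arctan2(-d[0],d[1])),np.linalg.norm(d),(a+b)/2)
print('ring mid',(P(379,195,.0215)+P(435,195,.0215))/2, np.linalg.norm(P(379,195,.0215)-P(435,195,.0215)),'top',P(406,170,.0215))
print('tops',P(358,301,.172),P(451,302,.172))
s=load('s0');D=load('d0')
# heights from wrist+scene
S=lambda x,y:(260+x/3.774,145+y/3.774)
print(tri((w,(358*k,301*k)),(s,S(204,37))),tri((w,(451*k,302*k)),(s,S(173,68))))
todo([.551,.1985,.30],7.5)
"
```

```text
yaw 7.04838854889764 0.09813490928037324 [0.62693482 0.20839297 0.02      ]
ring mid [0.59208246 0.2041571  0.0215    ] 0.04463795878937964 top [0.6111792  0.20726167 0.0215    ]
tops [0.54875774 0.22456616 0.172     ] [0.55440389 0.17428266 0.172     ]
(array([0.54750251, 0.22491395, 0.1676718 ]), [np.float64(0.00017899247949668644), np.float64(0.00017899247949663266)]) (array([0.55352991, 0.17395286, 0.16968838]), [np.float64(0.00015690257003230068), np.float64(0.00015690257003222736)])
shift [-0.0013 -0.0029  0.0009] turn [-0.02 -0.02 -0.41]
now [0.5527 0.1958 0.3009] t 2.58 F [-0.5 -0.8 -0.2] grip 0.0 0.0877 q [ 0.67  0.18 -0.1  -0.   -1.29  1.02]
```

```bash
python3 -c "
from h import *
w=load('w1'); k=.7
P=lambda x,y,z:plane(w,(x*k,y*k),z)
print(P(384,215,.0285),P(428,215,.0285),P(406,315,.172),P(406,253,.09))
g=cv2.cvtColor(w['color'],cv2.COLOR_RGB2GRAY)
for c in(247,252,256,310,316,320): print(c,g[195:228,c])
for c in(269,300): print(c,g[140:180,c])
print('ringcol',g[105:135,284])
"
```

```text
[0.57509887 0.22041867 0.0285    ] [0.57938228 0.18578614 0.0285    ] [0.54395475 0.19769033 0.172     ] [0.56030244 0.20046061 0.09      ]
247 [52 57 54 52 54 32  5  0  8  9  2  9  5 10  7  9  5 19 11 17  9  9  6 15
 47 74 68 68 67 69 67 71 66]
252 [23  7  9  6  1  8  6  4  6  9  3 17 12  4  8  7 12  8  4  8 12 13  8 11
 41 70 69 65 69 66 71 66 71]
256 [ 5  0 19  6  5  5 10  8 10 12  6  0  6 12  3  0  9 11  3  9 18 46 63 69
 71 72 65 67 70 70 70 71 73]
310 [ 11  12  13  11   1  12   6   1   0   8   0   1   1  13  10   7  17  10
   8  14  17   5  18  28  43 104 147 143 145 142 145 145 147]
316 [ 52  54  50  42  15   0   9   1   8   8   8  10  11  22  18  18  20  23
  24  21  22  22  18  16  46 100 139 145 146 137 143 143 139]
320 [ 52  58  50  52  51  51  54  51  35  15   1   1  11   8   1   1   1   2
  14  15  19  12  15  30  54 106 151 144 141 144 144 142 140]
269 [121 121 114  94  81  77  92  78  79  62 107 195 211 207 208 207 206 209
 204 205 202 205 204 206 205 206 201 163  93  99  86  55  44  55  79  94
  98  87  94  77]
300 [ 86  82  91  88  82  70  80  76  81  80 107 175 215 211 209 214 212 209
 213 218 183  92  96  96  98  96  97 100  94  99  89  63  47  49  48  52
  73  89  98  78]
ringcol [108 143 140 136 138 138 139 138 138 134 140 135 140 111  85 113 112 107
 113 139 136 135 133 136 131 133 135 137 130 132]
```

```bash
python3 -c "
from h import *
todo([.5515,.1993,.15],7.0)"
```

```text
shift [-0.0008 -0.0035  0.1509] turn [-0.02 -0.02  0.09]
now [0.5527 0.1958 0.3009] t 2.58 F [-0.5 -0.8 -0.2] grip 0.0 0.0877 q [ 0.67  0.18 -0.1  -0.   -1.29  1.02]
```

Request:
apply_moves(deltas=[[-0.001, -0.0035, 0.03, 0, 0, 0, 0.0876], [-0.001, -0.0035, 0.07, 0, 0, 0, 0.0876], [-0.001, -0.0035, 0.11, 0, 0, 0, 0.0876], [-0.001, -0.0035, 0.135, 0, 0, 0, 0.0876], [-0.001, -0.0035, 0.151, 0, 0, 0, 0.0876], [-0.001, -0.0035, 0.151, 0, 0, 0, 0.0876], [-0.001, -0.0035, 0.151, 0, 0, 0, 0.0876]], squeeze=30)

```text
time_s: 3.45
ee_pos: [0.5521, 0.2004, 0.1508]
orientation: [0.998, 0.063, 0.001, -0.0]
wrist_force: [0.6, -0.4, 1.1]
opening: 0.999
grasp_force: 0.0
```

Request:
apply_moves(deltas=[[0, 0, 0, 0, 0, 0, 0.06], [0, 0, 0, 0, 0, 0, 0.05], [0, 0, 0, 0, 0, 0, 0.04], [0, 0, 0, 0, 0, 0, 0.03], [0, 0, 0, 0, 0, 0, 0.02], [0, 0, 0, 0, 0, 0, 0.02], [0, 0, 0, 0, 0, 0, 0.02], [0, 0, 0, 0, 0, 0, 0.02]], squeeze=30)

```text
time_s: 4.45
ee_pos: [0.5521, 0.2003, 0.1509]
orientation: [0.998, 0.063, 0.001, -0.0]
wrist_force: [-1.4, -1.5, 8.3]
opening: 0.358
grasp_force: 30.0
```

Request:
apply_moves(deltas=[[0, 0, -0.008, 0, 0, 0, 0.02], [0, 0, -0.02, 0, 0, 0, 0.02], [0, 0, -0.035, 0, 0, 0, 0.02], [0, 0, -0.05, 0, 0, 0, 0.02], [0, 0, -0.065, 0, 0, 0, 0.02], [0, 0, -0.09, 0, 0, 0, 0.02], [0, 0, -0.12, 0, 0, 0, 0.02], [0, 0, -0.145, 0, 0, 0, 0.02], [0, 0, -0.15, 0, 0, 0, 0.02], [0, 0, -0.15, 0, 0, 0, 0.02]], squeeze=35)

```text
time_s: 5.7
ee_pos: [0.5511, 0.2002, 0.2993]
orientation: [0.998, 0.063, -0.0, -0.0]
wrist_force: [0.0, -0.1, -3.0]
opening: 0.351
grasp_force: 35.0
```

```bash
python3 -c "
from h import *
todo([.493,-.191,.30],7.0); w=snap('wrist','w2'); snap('scene','s2'); snap('side','d2')
cv2.imwrite('pics/w2b.png',cv2.resize(w['color'][:,:,::-1],(800,600),interpolation=2))"
```

```text
shift [-0.1066  0.3808 -0.0008] turn [-0.02  0.02  0.19]
now [0.5511 0.2002 0.2993] t 5.7 F [ 0.  -0.1 -3. ] grip 34.98080849647522 0.0307 q [ 0.68  0.18 -0.11 -0.   -1.28  1.02]
```

View pics/w2b.png

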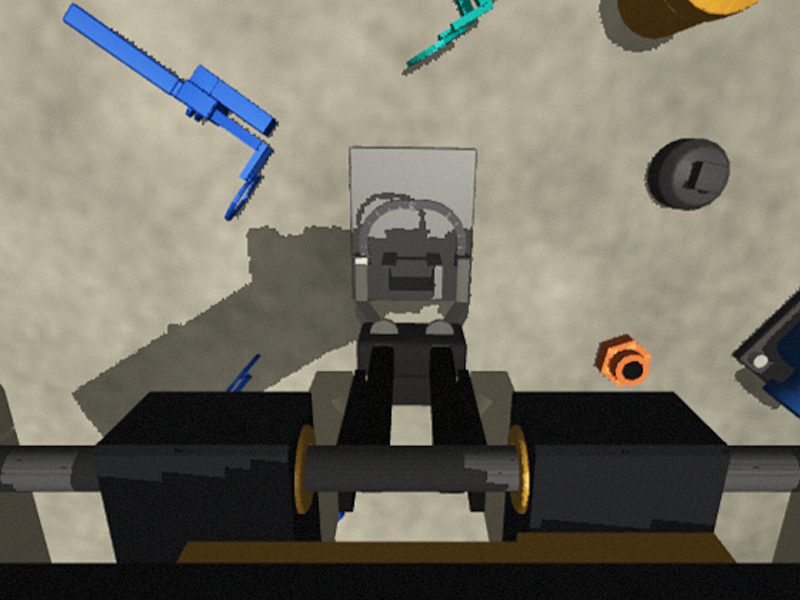

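Held and lifted: the ring is spread with its front at about (410,202) and its sides at x≈357 and 469, and the handles are parallel. I'll compare this with where the ring should sit in the tool frame.

```bash
cat >> h.py <<'E'
def pl(p,s=None):
    "pliers-frame point (m) -> world, nominal grasp"
    s=s or sensors.state(); R=Ro.from_quat(s['orientation'])
    return s['ee_pos']+R.apply([p[0],-p[1],.130-p[2]])
E
python3 - <<'E'
from h import *
w,s,d=[load(f) for f in('w2','s2','d2')]
pts=dict(front_out=(.055,0,.003),sideL=(.029,.026,.003),sideR=(.029,-.026,.003),c=(.029,0,.0015),barL=(.028,.026,.0085),barR=(.028,-.026,.0085),hb=(0,0,.077))
for n,p in pts.items(): print(n,proj(w,pl(p))/.7, proj(s,pl(p)),proj(d,pl(p)))
def cr(c,p,w,h): 
    x,y=int(p[0]-w/2),int(p[1]-h/2); print('crop',x,y,400/w); return cv2.resize(c['color'][y:y+h,x:x+w,::-1],(400,400*h//w),interpolation=cv2.INTER_CUBIC)
a=cr(s,proj(s,pl((.02,0,.04))),100,100);b=cr(d,proj(d,pl((.02,0,.04))),100,100)
cw=cv2.resize(w['color'][120:240,215:355,::-1],(467,400)) [:, :]
cv2.imwrite('pics/crop2.png',np.hstack([a,b]))
E
```

```text
front_out [411.76088616 198.93728351] [328.90838676 163.53597132] [216.8174309  213.92248626]
sideL [362.29208894 249.12632904] [323.84165737 156.36221665] [216.60969999 226.47402422]
sideR [461.27980515 249.08096608] [315.96395295 165.57510277] [237.39026064 213.05254486]
c [411.77880658 248.51281598] [319.924333   161.36319379] [227.24347935 220.30986547]
barL [361.37554705 253.25147298] [323.67848427 154.5409851 ] [216.82974432 224.18169582]
barR [462.19586291 253.20653639] [315.77071968 163.72013538] [237.69314818 210.79001063]
hb [411.78280438 357.25096979] [312.00327013 133.69993782] [237.77347414 190.56885843]
crop 267 98 4.0
crop 179 154 4.0
```

View pics/crop2.png

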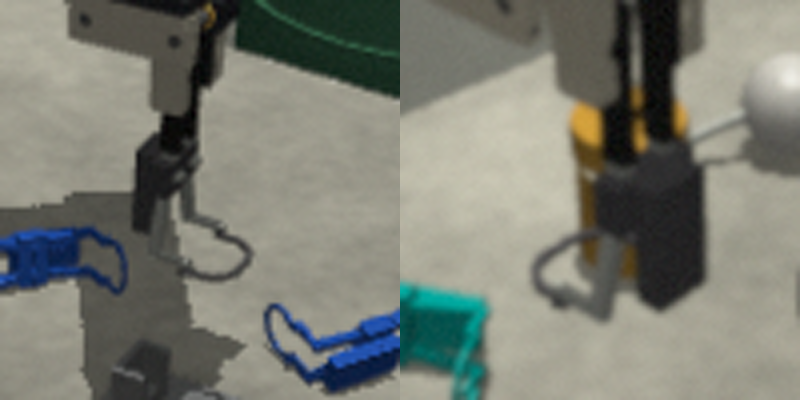

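Request:
apply_moves(deltas=[[-0.006, 0.02, 0, 0, 0, 0, 0.02], [-0.017, 0.06, 0, 0, 0, 0, 0.02], [-0.031, 0.11, 0, 0, 0, 0, 0.02], [-0.045, 0.16, 0, 0, 0, 0, 0.02], [-0.059, 0.21, 0, 0, 0, 0, 0.02], [-0.073, 0.26, 0, 0, 0, 0, 0.02], [-0.087, 0.31, 0, 0, 0, 0, 0.02], [-0.098, 0.35, 0, 0, 0, 0, 0.02], [-0.104, 0.372, 0, 0, 0, 0, 0.02], [-0.1066, 0.381, 0, 0, 0, 0, 0.02]])

```text
time_s: 7.1
ee_pos: [0.4923, -0.1928, 0.2991]
orientation: [0.998, 0.062, -0.0, -0.0]
wrist_force: [0.0, 0.1, -3.5]
opening: 0.351
grasp_force: 35.0
```

Request:
apply_moves(deltas=[[0, 0, 0, 0, 0, 0, 0.02], [0, 0, 0.015, 0, 0, 0, 0.02], [0, 0, 0.03, 0, 0, 0, 0.02], [0, 0, 0.03, 0, 0, 0, 0.02], [0, 0, 0.03, 0, 0, 0, 0.02]])

```text
time_s: 7.72
ee_pos: [0.4936, -0.191, 0.2696]
orientation: [0.998, 0.063, -0.0, 0.0]
wrist_force: [-0.6, 0.8, -3.1]
opening: 0.349
grasp_force: 35.0
```

Run:
```python
from h import *
todo([.493,-.1905,.27],7.0)
w=snap('wrist','w3');s=snap('scene','s3');d=snap('side','d3')
st=np.array([.522,-.187,.123]);c=pl((.029,0,.0015))
print('ring c',c)
for n,p in dict(stub=st,stubw=(.522,-.187,.098),ring=c).items(): print(n,proj(w,p),proj(s,p),proj(d,p))
def cr(c,p,w,h,W):
    x,y=int(p[0]-w/2),int(p[1]-h/2); print('crop',x,y,W/w); return cv2.resize(c['color'][y:y+h,x:x+w,::-1],(W,W*h//w),interpolation=cv2.INTER_CUBIC)
top=np.hstack([cr(s,proj(s,c),80,60,400),cr(d,proj(d,c),80,60,400)])
bot=cr(w,proj(w,c),160,60,800)
cv2.imwrite('pics/crop3.png',np.vstack([top,bot]))
```

```text
shift [-0.0006 -0.0005 -0.0004] turn [0.02 0.01 0.24]
now [ 0.4936 -0.191   0.2696] t 7.72 F [-0.6  0.8 -3.1] grip 34.98132526874542 0.0306 q [ 0.    0.1  -0.27  0.   -1.2   1.7 ]
ring c [ 0.52259916 -0.18749596  0.14153852]
stub [287.29524038 169.35642659] [204.16788772 248.60375249] [383.14524265 177.93223831]
stubw [287.33018379 163.67016001] [205.43416598 256.40344852] [381.49102637 187.38267776]
ring [288.02152536 173.51920384] [203.23673677 242.87412268] [384.31532357 170.56879816]
crop 163 212 5.0
crop 344 140 5.0
crop 208 143 5.0
```

View pics/crop3.png

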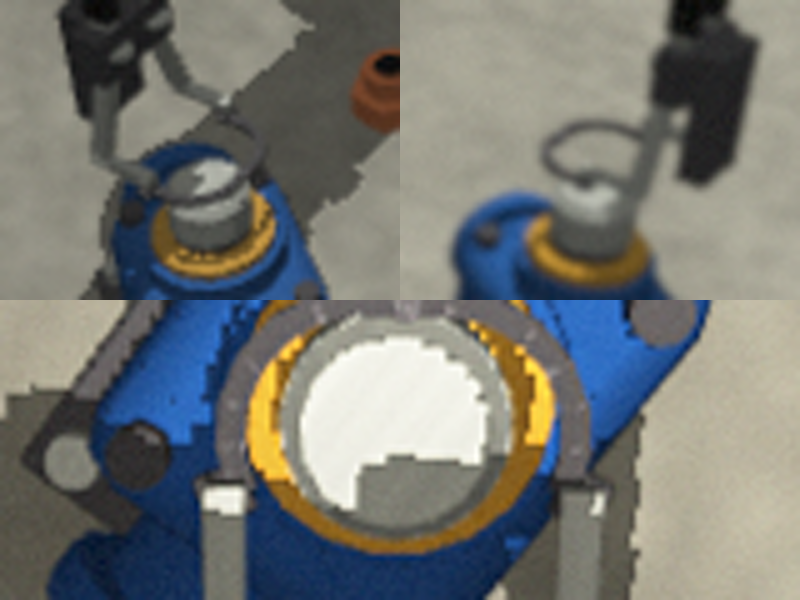

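Run:
```python
from h import *
w=load('w3')
z=lambda x,y:np.array([208+x/5,143+(y-300)/5])
q=pl((0,0,.003))[2]; qb=pl((0,0,.0085))[2]
R=Ro.from_quat(sensors.state()['orientation']);e=sensors.state()['ee_pos']
T=lambda p,zz:(R.inv().apply(plane(w,p,zz)-e)[:2]*[1,-1]*1000).round(1)
print('ring in pliers xy: L',T(z(215,420),q),'R',T(z(592,420),q),'Lin',T(z(247,420),q),'Rin',T(z(556,420),q),'front in',T(z(400,316),q),'front out',T(z(400,285),q))
print('bars',T(z(222,488),qb),T(z(582,488),qb))
print('stub cyl L R z.118',T(z(282,425),.118),T(z(512,425),.118),'F B',T(z(397,316),.118),T(z(397,540),.118))
print('washer front/sides z.095',T(z(400,552),.095))
g=cv2.cvtColor(w['color'],cv2.COLOR_RGB2GRAY); print(g[134:156,288]); print(g[240//5+190:260,288])
```

```text
ring in pliers xy: L [34.2 27.4] R [ 34.2 -28.5] Lin [34.2 22.7] Rin [ 34.2 -23.1] front in [49.5  0. ] front out [54.  0.]
bars [25.2 26.2] [ 25.2 -26.7]
stub cyl L R z.118 [28.6 19.2] [ 28.6 -18.2] F B [46.1  0.5] [9.3 0.5]
washer front/sides z.095 [1. 0.]
[217 218 201 154 143  98  95 121 127 134 138 131 128 137 163 156 206 244
 241 241 243 242]
[24 32 40 37 37 43 48 42 45 39 42 47 42 41 43 40 41 42 45 48 41 43]
```

Wrist close-up: stub axis at px (287.4,168.5), ring centre at px (288.5,173). In the pliers' frame the ring is about 0.8 mm off the axis in y and less than 1 mm in x. I'll correct that and lower in stages.

Request:
apply_moves(deltas=[[0, -0.0008, 0, 0, 0, 0.2, 0.02], [0, -0.0008, 0.006, 0, 0, 0.2, 0.02], [0, -0.0008, 0.012, 0, 0, 0.2, 0.02], [0, -0.0008, 0.018, 0, 0, 0.2, 0.02], [0, -0.0008, 0.024, 0, 0, 0.2, 0.02], [0, -0.0008, 0.024, 0, 0, 0.2, 0.02]])

```text
time_s: 8.62
ee_pos: [0.493, -0.1904, 0.2449]
orientation: [0.998, 0.061, -0.001, -0.0]
wrist_force: [-1.2, 0.0, -3.3]
opening: 0.352
grasp_force: 35.0
```

Run:
```python
from h import *
todo([.493,-.1905,.227],7.0)
w=snap('wrist','w4');s=snap('scene','s4');d=snap('side','d4')
c=pl((.029,0,.0015));print('ring c',c)
def cr(c,p,w,h,W):
    x,y=int(p[0]-w/2),int(p[1]-h/2); print('crop',x,y,W/w); return cv2.resize(c['color'][y:y+h,x:x+w,::-1],(W,W*h//w),interpolation=cv2.INTER_CUBIC)
top=np.hstack([cr(s,proj(s,c),64,48,400),cr(d,proj(d,c),64,48,400)])
bot=cr(w,proj(w,c),160,60,800)
cv2.imwrite('pics/crop4.png',np.vstack([top,bot]))
```

```text
shift [0.     0.0001 0.0179] turn [-0.01  0.07 -0.01]
now [ 0.493  -0.1904  0.2449] t 8.62 F [-1.2  0.  -3.3] grip 34.98120725154877 0.0309 q [ 0.    0.12 -0.31 -0.   -1.14  1.69]
ring c [ 0.52227775 -0.18691201  0.1172476 ]
crop 172 226 6.25
crop 350 156 6.25
crop 208 143 5.0
```

View pics/crop4.png

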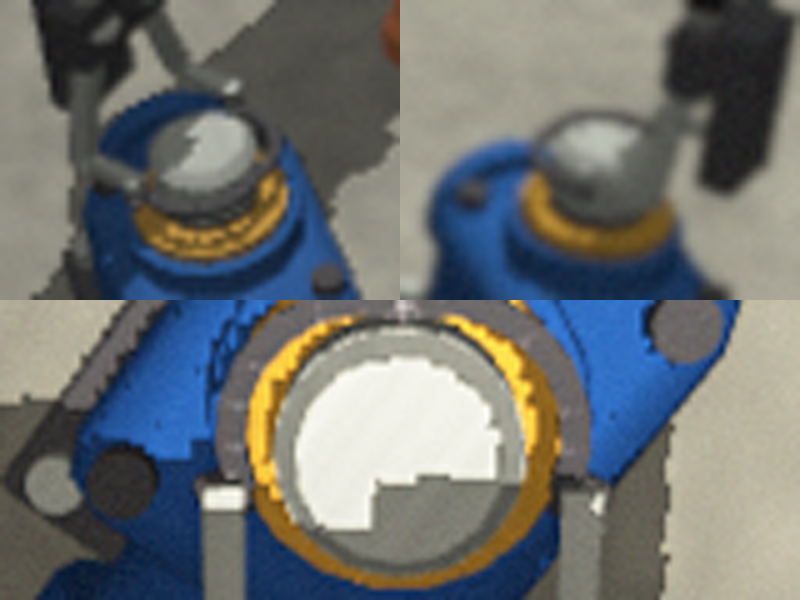

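The ring is round the stub's top with no contact force. The gap at the ring's front (crop y≈318 against the stub edge at ≈325) is about 1 mm, so I'll shift 1 mm forward and go on down.

Request:
apply_moves(deltas=[[0.001, -0.0003, 0, 0, 0, 0, 0.02], [0.001, -0.0003, 0.004, 0, 0, 0, 0.02], [0.001, -0.0003, 0.008, 0, 0, 0, 0.02], [0.001, -0.0003, 0.012, 0, 0, 0, 0.02], [0.001, -0.0003, 0.014, 0, 0, 0, 0.02], [0.001, -0.0003, 0.014, 0, 0, 0, 0.02]])

```text
time_s: 9.52
ee_pos: [0.4942, -0.19, 0.2313]
orientation: [0.998, 0.061, -0.0, -0.0]
wrist_force: [-1.0, 0.1, -2.8]
opening: 0.353
grasp_force: 35.0
```

Request:
apply_moves(deltas=[[0, 0, 0.001, 0, 0, 0, 0.02], [0, 0, 0.002, 0, 0, 0, 0.02], [0, 0, 0.002, 0, 0, 0, 0.02]])

```text
time_s: 9.9
ee_pos: [0.4942, -0.19, 0.2295]
orientation: [0.998, 0.061, -0.0, -0.0]
wrist_force: [-0.8, 0.2, -2.9]
opening: 0.351
grasp_force: 35.0
```

Small steps now, watching Fz for the first touch (free value is about -3).

Request:
apply_moves(deltas=[[0, 0, 0.001, 0, 0, 0, 0.02], [0, 0, 0.001, 0, 0, 0, 0.02]])

```text
time_s: 10.15
ee_pos: [0.4942, -0.19, 0.2285]
orientation: [0.998, 0.061, -0.0, -0.0]
wrist_force: [0.9, 0.7, -2.4]
opening: 0.35
grasp_force: 35.0
```

Request:
apply_moves(deltas=[[0, 0, 0.001, 0, 0, 0, 0.02], [0, 0, 0.001, 0, 0, 0, 0.02]])

```text
time_s: 10.4
ee_pos: [0.4942, -0.19, 0.2275]
orientation: [0.998, 0.061, -0.0, -0.0]
wrist_force: [-0.7, 0.1, -3.4]
opening: 0.351
grasp_force: 35.0
```

Request:
apply_moves(deltas=[[0, 0, 0.0005, 0, 0, 0, 0.02], [0, 0, 0.0005, 0, 0, 0, 0.02]])

```text
time_s: 10.65
ee_pos: [0.4943, -0.19, 0.227]
orientation: [0.998, 0.061, -0.0, 0.0]
wrist_force: [-0.6, 0.9, -2.2]
opening: 0.351
grasp_force: 35.0
```

Request:
apply_moves(deltas=[[0, 0, 0.0005, 0, 0, 0, 0.02], [0, 0, 0.0005, 0, 0, 0, 0.02]])

```text
time_s: 10.9
ee_pos: [0.4943, -0.19, 0.2265]
orientation: [0.998, 0.061, -0.0, -0.0]
wrist_force: [-0.2, -0.3, -1.8]
opening: 0.355
grasp_force: 35.0
```

Request:
apply_moves(deltas=[[0, 0, 0.0005, 0, 0, 0, 0.02], [0, 0, 0.0005, 0, 0, 0, 0.02]])

```text
time_s: 11.15
ee_pos: [0.4942, -0.19, 0.226]
orientation: [0.998, 0.061, -0.0, 0.0]
wrist_force: [0.3, -0.4, -2.6]
opening: 0.35
grasp_force: 35.0
```

Run:
```python
from h import *
todo([.494,-.190,.2255],7.0)
w=snap('wrist','w5');s=snap('scene','s5');d=snap('side','d5')
c=pl((.029,0,.0015));print('ring c',c)
def cr(c,p,w,h,W):
    x,y=int(p[0]-w/2),int(p[1]-h/2); print('crop',x,y,W/w); return cv2.resize(c['color'][y:y+h,x:x+w,::-1],(W,W*h//w),interpolation=cv2.INTER_CUBIC)
top=np.hstack([cr(s,proj(s,c),64,48,400),cr(d,proj(d,c),64,48,400)])
bot=cr(w,proj(w,c),160,60,800)
cv2.imwrite('pics/crop5.png',np.vstack([top,bot]))
```

```text
shift [-0.0003  0.      0.0005] turn [0. 0. 0.]
now [ 0.4942 -0.19    0.226 ] t 11.15 F [ 0.3 -0.4 -2.6] grip 34.98114824295044 0.0306 q [ 0.    0.13 -0.34  0.   -1.1   1.69]
ring c [ 0.52304544 -0.18646313  0.09757426]
crop 173 232 6.25
crop 348 163 6.25
crop 207 143 5.0
```

View pics/crop5.png

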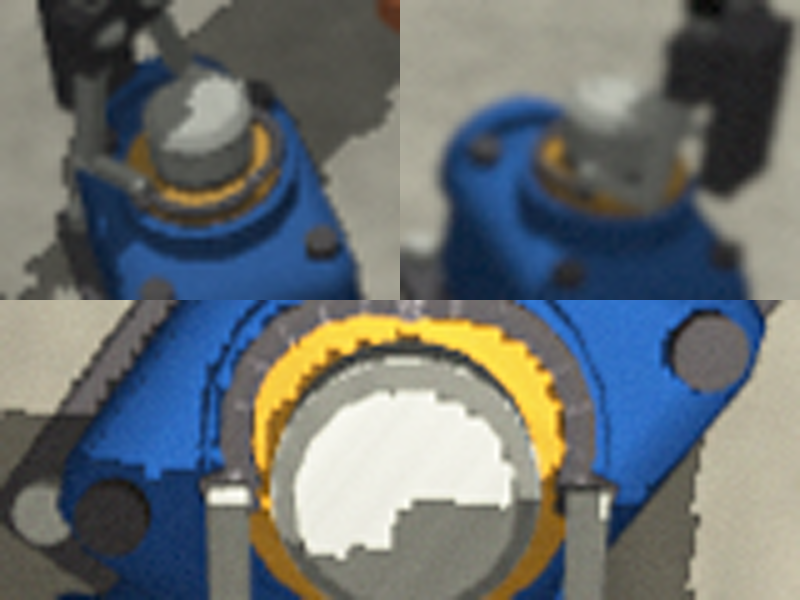

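The ring lies level round the stub, just over the washer, with washer visible inside and outside it; tip bars at crop x≈228 and 588. I'll take one last small step.

Request:
apply_moves(deltas=[[0, 0, 0.0005, 0, 0, 0, 0.02], [0, 0, 0.0005, 0, 0, 0, 0.02], [0, 0, 0.0005, 0, 0, 0, 0.02]])

```text
time_s: 11.68
ee_pos: [0.4943, -0.1901, 0.2259]
orientation: [0.998, 0.061, 0.0, 0.0]
wrist_force: [-2.5, 0.4, 2.3]
opening: 0.354
grasp_force: 35.0
```

Light touch: Fz rose by about 5 N. I'll ease up slightly and hand in.

Request:
apply_moves(deltas=[[0, 0, -0.0004, 0, 0, 0, 0.02], [0, 0, -0.0004, 0, 0, 0, 0.02], [0, 0, -0.0004, 0, 0, 0, 0.02]])

```text
time_s: 12.05
ee_pos: [0.4943, -0.19, 0.2259]
orientation: [0.998, 0.061, -0.0, 0.0]
wrist_force: [-2.2, -0.6, 0.4]
opening: 0.354
grasp_force: 35.0
```

```bash
python3 -c "
from h import *
todo([.494,-.190,.226],7.0); print(job_done())"
```

```text
shift [-0.0003 -0.     -0.0001] turn [0. 0. 0.]
now [ 0.4943 -0.19    0.2259] t 12.05 F [-2.2 -0.6  0.4] grip 34.998764991760254 0.031 q [ 0.    0.13 -0.34  0.   -1.1   1.69]
the job is handed in; nothing more can be done
None
```

I handed the job in at 12.05 s, still holding the pliers fully squeezed at 35 N, with the spread ring level round the stub at the groove and resting lightly on the washer (about 3 N).

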